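# Dial the shop's key safe to its code and release the door

## Task

The key safe is lying on its back on the counter with some of its thumbwheels off the code. With a fingertip, flick the edge of each wheel that is off by the clicks it lacks (one to three, towards the safe's door) until the white zeros of all four wheels sit on the index line; then push the release slide towards the wheels so that the door springs open, and leave it open. Only touch the safe, do not lift it, tip it or shove it about, and leave the other things on the counter where they are.

Things in the scene. Friction and masses are not known exactly. Their poses are not given: they have to be found in the camera images.
- safe: Key safe: grey metal box on its rubber-padded back, loose, about 1.8 kg (slides if pushed with over about 15 N). Origin on its underside; it spans x -82 to +62, y -56 to +56, z 0 to 52 mm. +x, from door end to wheel end, points away from the robot within 0.35 rad. On the flat face (z = 52), from -x to +x: dark steel door (x -78 to -3, 98 wide), release slide, row of four black thumbwheels.
- crest1 (a point): Highest point of wheel 1 (a point fixed to the safe at x 38, y +36, z 62.7 mm). All wheels alike: black, axis along the safe's y at z 46.5 mm, 32.4 mm diameter over ten low ridges (14.6 mm radius between them), 10 mm wide, 24 mm apart, standing 10.7 mm out of the face. A fingertip pressed on the crest with 5 to 10 N and drawn 10 mm to the door (-x): one click.
- crest2 (a point): Highest point of wheel 2, next to wheel 1 (safe y = +12 mm). The wheels are grippy. Ten clicks a turn (36 degrees, 10 mm at the rim); it takes about 2.5 N along the rim to leave a click, and from half-way on a sprung detent draws the wheel into the next one by itself once the finger is off.
- crest3 (a point): Highest point of thumbwheel 3 (safe y = -12 mm).
- crest4 (a point): Highest point of thumbwheel 4, at the other end (safe y = -36 mm).
- mark1 (a point): Centre of wheel 1's white zero: a white bar 10 mm wide, 5 mm long, let into one of its ten flats, 15 mm from the axis, turning with the wheel. On its code it is uppermost, in line with the thin dark index lines on the face beside the wheels; two or more clicks away it is hidden below the face. This point's z points from the axis out through the bar.
- mark2 (a point): The same for wheel 2.
- mark3 (a point): The same for wheel 3.
- mark4 (a point): The same for wheel 4.
- wheel1 (a joint): Angle of wheel 1 in rad: 0 with the white zero uppermost on the index line; one click is 0.628; it grows when the crest is moved towards the door (safe -x). It starts 0, 1 or 2 clicks short (0 to -1.26). Now and then a wheel has been left poised half-way between two clicks. Wheels turn without end either way.
- wheel2 (a joint): The same for wheel 2, which starts 1, 2 or 3 clicks short (about -0.63 to -1.88).
- wheel3 (a joint): The same for wheel 3, which starts 1, 2 or 3 clicks short.
- wheel4 (a joint): The same for wheel 4, which starts 0, 1 or 2 clicks short.
- release_top (a point): Centre of the top of the release slide: a ribbed black bar 10 mm (x) x 40 mm (y), standing 6 mm above the face (its top 58 mm above the counter), between the door and the wheels; it moves with the slide.
- release (a joint): Travel of the release slide in m: 0 at rest by the door, 0.008 pushed fully towards the wheels (safe +x). It needs about 2 N and stays where it is left. With any wheel off its code it is locked and stops after 1 mm; fully across it locks the wheels.
- door_edge (a point): Middle of the door's free edge, on its upper face, 5 mm short of the slide at rest. The door is hinged at the safe's far -x end and sprung: it is held down by the slide.
- door (a joint): Door angle in rad: 0 shut, flush with the face; when the slide has gone more than about 5 mm it springs up by itself to 0.7 (the free edge about 50 mm above the face).
- padlock: Bystander: brass padlock lying flat, 42 x 50 x 20 mm with a steel shackle. Origin on its underside.
- tape_measure: Bystander: black tape measure standing on edge, 70 x 36 x 62 mm. Origin on its underside.
- screwdriver: Bystander: screwdriver lying on the counter. Origin on its underside.
- bulb_box: Bystander: upright light-bulb carton, 62 x 62 x 110 mm. Origin on its underside.

How it is judged:
By the outcome, as a careful person would: the job done as asked, in the order asked, and still so for the second after the job is handed in, with the robot touching nothing.
It also fails if it takes over 58 s, if anything falls off the work surface, if the arm or the gripper's body presses on something with over 40 N, if the wrist force passes 120 N, or if a joint passes its speed limit or range.

## Robot

A 6-joint arm with a two-finger parallel gripper is mounted at the origin on the work surface. World frame = base frame: x ahead of the robot, y to its left, z up, the work surface at z = 0. Lengths are in m, angles in rad, forces in N, time in s.
With the tool pointing down it reaches from about 0.4 to 0.825 m from the base axis. Payload 7 kg.
Tool frame: the origin (TCP) lies at the very end of the fingers, on their centre line; the grasp point (between the pads) lies manip.pinch_z behind it (manip.pinch_z is the distance from the TCP to the grasp point, in m); z points along the fingers, y is the direction in which the jaws open and shut (so a half turn about z gives the same grasp; the last joint's range is limited). The gripper opens to 85 mm and grips with 20 to 120 N. Pads are 22 mm wide; open, the fingers measure 114 mm over their backs; the gripper's body (76 mm by 85 mm) begins 54 mm behind the grasp point. The pads swing forward as they close: fully open they stand 13 mm farther back than shut.
Start: joints at [-0.889, 0.359, 0.012, 0, -1.224, -0.288], TCP at [0.259, -0.623, 0.231] pointing down, gripper open.
Joint ranges: [-3.07, 3.07], [-1.43, 2.12], [-1.02, 1.25], [-3.03, 1.67], [-3.05, -0], [-3.03, 3.03]. Speed limits (rad/s): [2.39, 2.39, 3.01, 3.14, 3.14, 3.14].

## Interface

Orientations are given as a unit quaternion [w, x, y, z].
In Python, from plant import manip, cams, order gives the robot as it stands.
- The arm moves only by the tool jog_arm, never from a script. Its argument "deltas" is a list of rows, each a list of 5 numbers: the shift along the tool's x, y, z in mm, then the turn about the tool's z in degrees, then the opening, from 0 (shut) to 1 (fully open). A call has 1 to 8 rows; each row is the pose to reach, as a shift and turn from the pose measured when the call began, along the tool's axes at that moment; what a row does not reach only later rows make up. A row lasts 1/10 s, in which the tool goes at most 50 mm and 8.59 degrees, less where a joint would pass 70% of its speed; a pose out of reach is approached as far as the arm can. A call with a gripper value outside its range is refused whole. The fingers move at their own pace and stop on an object; the grip force is fixed at half the most. Time passes only in rows, so rows that repeat a pose let the fingers close. It gives the time, the measured TCP pose, the force and the opening at its end, in the units of the state.
- manip.get_obs(): the state, without advancing time (a new reading comes with each control period).
- cams.camera(name): name is "scene" or "top"; returns (picture, depth): 400x640x3 uint8, blue, green, red; 400x640 float32, m along the optical axis (not along the pixel's ray), 0 where there is no reading.
- cams.camera_info(name): a dict with "K" (3x3 intrinsics, pixels), "D" ([k1, k2, p1, p2, k3] as OpenCV has them; the pictures are not rectified), "R" (3x3) and "t" (3): a world point X has camera coordinates R X + t. Camera axes: x right, y down, z forward; pixel columns grow to the right and rows downward; lengths in m; the calibration is good to about 2 mm. A picture is of the moment at which its call begins. camera_info takes no time and is no camera call.
- order.finish_job(): hands the job in, once; it reports no verdict.
The state is a dict: "clock": time; "joints": joint angles; "qd": joint speeds; "effort": joint torques, N m; "tcp_pos": TCP position; "orientation": TCP orientation; "force": force on the tool from outside, world axes, zero at the start; "ft_torque": the same for the moment, N m; "finger_gap": finger opening in m.
Only numpy, scipy, OpenCV 4.12 (cv2) and the standard library are available. Lean on these libraries where they do the work, as an engineer would, in place of code of your own. Each camera call takes 0.05 s, during which the arm holds its last target. There are 200 camera calls.

## Working session

There is one attempt and no reset: what is moved stays moved. The work goes in short steps, Python scripts to look and compute and a tool call to move; the robot and the scene stay as the last step left them, time stands still between calls to the robot, and variables do not carry over. Pictures are saved under pics/ and viewed, on a budget of 10 in all, crops included, one or two more only if the job needs it, and the job is handed in when it is done.

Besides the shell and the picture viewer there is one more tool, called as name(argument=value, ...) on one line, values as JSON. jog_arm: Moves the arm, as the interface text tells. Its arguments: {"type":"object","properties":{"deltas":{"type":"array","items":{"type":"array","items":{"type":"number"}}}},"required":["deltas"]}

```bash
mkdir -p pics; ls; python3 - <<'E'
from plant import manip,cams,order
import cv2,numpy as np
print(manip.get_obs(), manip.pinch_z)
for n in("scene","top"):
    p,d=cams.camera(n); cv2.imwrite(f"pics/{n}0.png",p); np.save(f"pics/{n}0.npy",d)
    i=cams.camera_info(n); print(n,i, -np.array(i["R"]).T@np.array(i["t"]))
E
```

```text
pics
{'clock': 0.0, 'joints': array([-8.88902241e-01,  3.59391017e-01,  1.11047294e-02, -3.67388074e-04,
       -1.22413632e+00, -2.88127654e-01]), 'qd': array([ 3.23112881e-04,  1.55963357e-03,  7.82476684e-04, -1.55376421e-05,
       -4.75137443e-04, -4.05389949e-05]), 'effort': array([-1.03413848e-03, -5.83325744e+01,  2.93432969e+01,  6.93747327e+00,
       -5.94368437e-03,  5.99245436e-05]), 'tcp_pos': array([ 0.25879462, -0.62290346,  0.23037789]), 'orientation': array([-2.26303659e-04, -1.95552303e-01,  9.80692921e-01,  7.99882944e-04]), 'force': array([-0.0676661 ,  0.78613509,  0.60353894]), 'ft_torque': array([-0.0091209 ,  0.00935326, -0.03956891]), 'finger_gap': 0.08533768618937408} 0.0187
scene {'K': array([[490.20082142,   0.        , 316.6049742 ],
       [  0.        , 490.20082142, 208.33102714],
       [  0.        ,   0.        ,   1.        ]]), 'D': array([-0.09234916,  0.        ,  0.        ,  0.        ,  0.        ]), 'R': array([[ 0.31661408,  0.94839191, -0.0175589 ],
       [ 0.74373238, -0.25969426, -0.61597162],
       [-0.58874244,  0.18196617, -0.78757263]]), 't': array([-0.26904961, -0.3578349 ,  1.3252644 ])} [ 1.1315577  -0.07891648  0.81860161]
top {'K': array([[520.74954002,   0.        , 324.6426209 ],
       [  0.        , 520.74954002, 189.28433187],
       [  0.        ,   0.        ,   1.        ]]), 'D': array([-0.02474055,  0.        ,  0.        ,  0.        ,  0.        ]), 'R': array([[-0.00136117, -0.99968103, -0.02521858],
       [-0.98339178,  0.00591508, -0.18139904],
       [ 0.18149035,  0.02455283, -0.98308617]]), 't': array([0.10881296, 0.56866745, 1.02674275])} [0.37302711 0.0802051  1.11527643]
```

```bash
python3 - <<'E'
import cv2,numpy as np
a=[cv2.imread(f"pics/{n}0.png") for n in("scene","top")]
cv2.imwrite("pics/both.png",np.vstack([cv2.resize(x,(480,300)) for x in a]))
E
```

```text
(no output)
```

View pics/both.png

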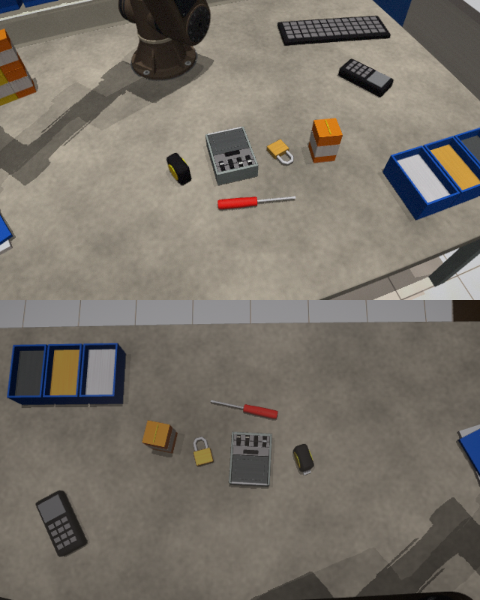

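The two views (scaled 0.75) show the safe at about scene (308,207) and top (333,212) in full pixels. Next I'll enlarge both.

```bash
python3 - <<'E'
import cv2,numpy as np
s=cv2.imread("pics/scene0.png")[165:250,265:355]; t=cv2.imread("pics/top0.png")[170:255,295:375]
f=lambda x,k:cv2.resize(x,None,fx=k,fy=k,interpolation=cv2.INTER_CUBIC)
a=f(s,4.4);b=f(t,4.4)
cv2.imwrite("pics/crop.png",np.hstack([a,b]));print(a.shape,b.shape)
E
```

```text
(374, 396, 3) (374, 352, 3)
```

View pics/crop.png

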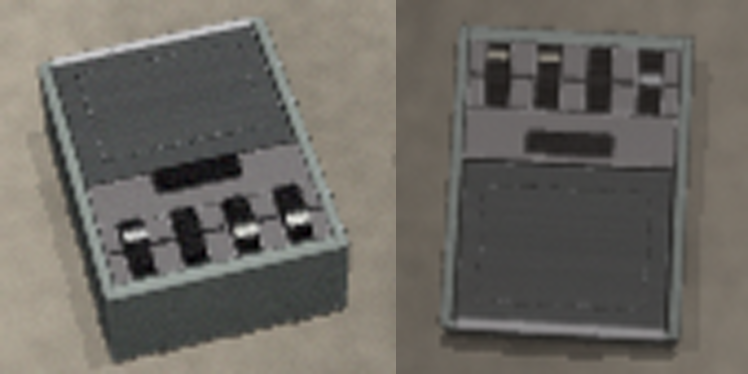

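The top crop shows wheel 1 and 2 bars displaced to the far side, at about (497,57) and (548,58). Wheel 3's bar is hidden and wheel 4's (650,79) is near the index line. I'll fit the safe pose from its face corners and then the bar angles.

```bash
cat > h.py <<'E'
import cv2,numpy as np
from plant import manip,cams,order
from scipy.optimize import least_squares
I={n:cams.camera_info(n) for n in("scene","top")}
def proj(n,X):
    i=I[n]; return cv2.projectPoints(np.float64(X).reshape(-1,1,3),cv2.Rodrigues(np.array(i["R"]))[0],np.array(i["t"]),np.array(i["K"]),np.array(i["D"]))[0][:,0]
def ray(n,uv,z):
    i=I[n]; p=cv2.undistortPoints(np.float64(uv).reshape(-1,1,2),np.array(i["K"]),np.array(i["D"]))[:,0]
    R=np.array(i["R"]);c=-R.T@np.array(i["t"]);d=np.c_[p,np.ones(len(p))]@R
    return c+d*((z-c[2])/d[:,2])[:,None]
def s2w(q,P):
    P=np.float64(P).reshape(-1,3);c,s=np.cos(q[2]),np.sin(q[2])
    return np.c_[q[0]+c*P[:,0]-s*P[:,1],q[1]+s*P[:,0]+c*P[:,1],P[:,2]]
def mark(k,w): # w=clicks short (0..), wheel k
    a=w*np.pi/5; return [.038+.015*np.sin(a),.036-.024*(k-1),.0465+.015*np.cos(a)]
E
python3 - <<'E'
from h import *
un=lambda a,ox,oy,sx:(np.float64(a)-[sx,0]+.5)/4.4-.5+[ox,oy]
S=un([(42,65),(262,20),(347,240),(112,295)],265,165,0)
T=un([(461,28),(692,38),(675,340),(443,327)],295,170,396)
PS=np.array([(-82,-56,52),(-82,56,52),(62,56,52),(62,-56,52)])/1e3
PT=np.array([(62,56,52),(62,-56,52),(-82,-56,52),(-82,56,52)])/1e3
for w in((1,0),(0,1),(1,1)):
    f=lambda q:np.r_[w[0]*(proj("scene",s2w(q,PS))-S).ravel(),w[1]*(proj("top",s2w(q,PT))-T).ravel()]
    r=least_squares(f,[.48,.05,0]);print(w,r.x,np.abs(r.fun).max())
    if w!=(1,1): Q=locals().setdefault("Q",{});Q["scene" if w[0] else "top"]=r.x
np.save("q.npy",r.x)
for n in Q:
    p=cv2.imread(f"pics/{n}0.png").astype(int)
    box=proj(n,s2w(Q[n],np.array([(22,44,60),(22,-44,60),(56,44,56),(56,-44,56)])/1e3))
    m=np.zeros(p.shape[:2],np.uint8);cv2.fillConvexPoly(m,cv2.convexHull(box.astype(np.float32)).astype(int),1)
    b=((p.min(2)>115)&(m>0)).astype(np.uint8)
    k,l,st,c=cv2.connectedComponentsWithStats(b)
    for j in range(1,k):
        ww=(p.min(2)-100)*(l==j); y,x=np.nonzero(l==j);w_=ww[y,x]
        print(n,"blob",st[j,4],(x*w_).sum()/w_.sum(),(y*w_).sum()/w_.sum())
    for k in(1,2,3,4): print(n,k,[proj(n,s2w(Q[n],mark(k,w)))[0].round(1).tolist() for w in(0,.5,1,1.5)])
E
```

```text
(1, 0) [ 0.53865791  0.08884446 -0.05419854] 1.6070699540664464
(0, 1) [ 0.53404596  0.08772489 -0.05956561] 1.156828465998501
(1, 1) [ 0.53593376  0.08844061 -0.05674657] 2.422002112758463
scene blob 211 309.3086245202989 211.32579276913754
scene blob 26 333.13604378420644 214.3635652853792
scene blob 41 322.9186939820743 217.2112676056338
scene blob 30 314.67194928684626 220.23454833597464
scene blob 28 302.7684210526316 222.8736842105263
scene blob 2 293.0 224.34615384615384
scene blob 1 294.0 227.0
scene 1 [[331.7, 209.7], [332.3, 211.7], [332.9, 214.0], [333.4, 216.4]]
scene 2 [[319.8, 212.4], [320.5, 214.5], [321.1, 216.8], [321.6, 219.1]]
scene 3 [[307.9, 215.1], [308.6, 217.2], [309.1, 219.5], [309.6, 221.9]]
scene 4 [[295.9, 217.9], [296.5, 220.0], [297.1, 222.3], [297.6, 224.6]]
top blob 3 318.0 177.33333333333334
top blob 1 321.0 177.0
top blob 1 314.0 178.0
top blob 16 333.23508771929824 178.44912280701755
top blob 2 342.5 179.0
top blob 7 347.74603174603175 179.45238095238096
top blob 4 354.5147058823529 180.0
top blob 4 317.62025316455697 182.0
top blob 3 330.0188679245283 183.0
top blob 8 352.52488687782807 187.62443438914028
top 1 [[317.4, 186.2], [317.6, 184.1], [317.7, 182.3], [317.9, 181.0]]
top 2 [[329.0, 186.8], [329.2, 184.7], [329.3, 182.9], [329.4, 181.6]]
top 3 [[340.7, 187.4], [340.8, 185.3], [340.9, 183.5], [341.0, 182.2]]
top 4 [[352.3, 188.0], [352.4, 185.9], [352.5, 184.1], [352.5, 182.8]]
```

Bars: wheels 1 and 2 are one click short and wheel 4 is on code. Wheel 3 is hidden, so it is two or three short. I'll move over wheel 1 with the jaws shut and the jaw axis along the safe's x.

```bash
cat >> h.py <<'E'
from scipy.spatial.transform import Rotation as Ro
def go(P,q=None):
    q=np.load("q.npy") if q is None else q
    o=manip.get_obs();w,x,y,z=o["orientation"];R=Ro.from_quat([x,y,z,w]).as_matrix()
    d=R.T@(s2w(q,np.array(P)/1e3)[0]-o["tcp_pos"])*1e3
    yaw=np.degrees(np.arctan2(R[1,1],R[0,1])); t=yaw-(180+np.degrees(q[2])); t=(t+180)%360-180
    print("delta",d.round(1),"turn",round(t,1),"clock",o["clock"],"force",o["force"].round(1),"tool x,y in world",R[:2,0].round(3),R[:2,1].round(3),"zaxis",R[:,2].round(3))
E
python3 -c "
from h import *
go([43,36,120])"
```

```text
delta [-583.3  564.2  111.2] turn -64.2 clock 0.1 force [-0.3  0.2  0.2] tool x,y in world [-0.923 -0.384] [-0.384  0.923] zaxis [-0.001  0.001 -1.   ]
```

jog_arm(deltas=[[-583,564,0,-64,0],[-583,564,0,-64,0],[-583,564,0,-64,0],[-583,564,0,-64,0],[-583,564,0,-64,0],[-583,564,0,-64,0],[-583,564,0,-64,0],[-583,564,0,-64,0]])

```text
clock: 0.9
tcp_pos: [0.4178, -0.2541, 0.2312]
orientation: [0.0, -0.688, 0.726, 0.001]
force: [0.9, -0.9, 0.6]
finger_gap: 0.0
```

```bash
python3 -c "
from h import *
go([43,36,120])"
```

```text
delta [-384.3 -142.4  111.7] turn 0.1 clock 0.9 force [ 0.9 -0.9  0.6] tool x,y in world [-0.055 -0.999] [-0.999  0.055] zaxis [-0.001  0.001 -1.   ]
```

jog_arm(deltas=[[-384,-142,0,0,0],[-384,-142,0,0,0],[-384,-142,0,0,0],[-384,-142,0,0,0],[-384,-142,50,0,0],[-384,-142,112,0,0],[-384,-142,112,0,0],[-384,-142,112,0,0]])

```text
clock: 1.7
tcp_pos: [0.5669, 0.0913, 0.1403]
orientation: [0.0, -0.688, 0.726, 0.001]
force: [2.2, -0.3, 1.0]
finger_gap: -0.0003
```

jog_arm(deltas=[[0,0,0,0,0],[0,0,0,0,0]])

```text
clock: 1.9
tcp_pos: [0.5662, 0.092, 0.1387]
orientation: [-0.001, -0.688, 0.725, 0.001]
force: [-0.4, 0.6, 1.5]
finger_gap: -0.0003
```

```bash
python3 -c "
from h import *
go([43,36,64])
p,d=cams.camera('scene');c=p[110:260,240:400];cv2.imwrite('pics/s1.png',cv2.resize(c,None,fx=4,fy=4,interpolation=2))"
```

```text
delta [-30.7 -13.3  74.6] turn 0.2 clock 1.9 force [-0.4  0.6  1.5] tool x,y in world [-0.052 -0.999] [-0.999  0.052] zaxis [-0.003  0.    -1.   ]
```

View pics/s1.png

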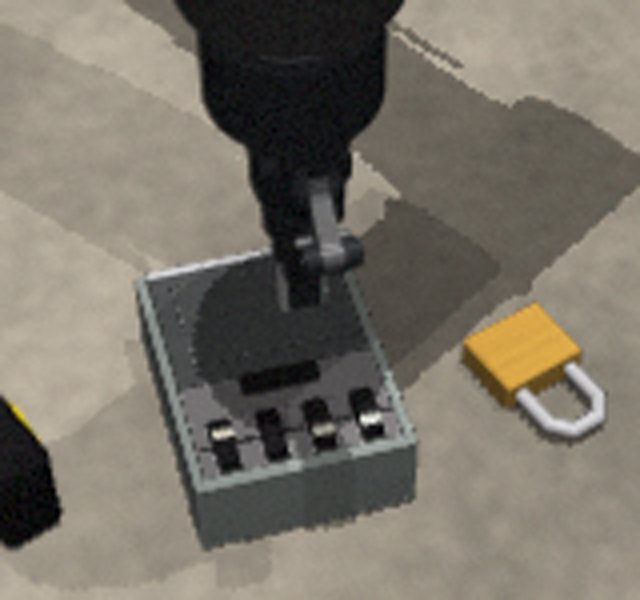

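The shut fingertip hangs clear above the safe at crop (300,305), and the wheels are unobstructed. I'll go to wheel 1's crest and descend.

jog_arm(deltas=[[-31,-13,0,0,0],[-31,-13,30,0,0],[-31,-13,60,0,0],[-31,-13,66,0,0],[-31,-13,69,0,0],[-31,-13,69,0,0]])

```text
clock: 2.55
tcp_pos: [0.5817, 0.1213, 0.0722]
orientation: [0.0, -0.688, 0.726, 0.001]
force: [-0.0, 0.5, 1.0]
finger_gap: 0.0001
```

```bash
python3 -c "
from h import *
go([43,36,63])"
```

```text
delta [-0.6  0.8  9.2] turn 0.2 clock 2.55 force [-0.   0.5  1. ] tool x,y in world [-0.054 -0.999] [-0.999  0.054] zaxis [-0.     0.001 -1.   ]
```

jog_arm(deltas=[[0,1,6,0,0],[0,1,8,0,0],[0,1,9,0,0],[0,1,9,0,0]])

```text
clock: 2.95
tcp_pos: [0.5807, 0.1214, 0.0633]
orientation: [0.0, -0.688, 0.726, 0.001]
force: [-0.3, 0.1, 0.2]
finger_gap: 0.0
```

jog_arm(deltas=[[0,0,1,0,0],[0,0,1,0,0]])

```text
clock: 3.15
tcp_pos: [0.5807, 0.1214, 0.0623]
orientation: [0.0, -0.688, 0.726, 0.001]
force: [0.3, -0.3, 0.6]
finger_gap: 0.0003
```

jog_arm(deltas=[[0,0,1,0,0],[0,0,1,0,0]])

```text
clock: 3.35
tcp_pos: [0.5811, 0.1214, 0.0618]
orientation: [0.001, -0.688, 0.726, 0.0]
force: [-0.4, -0.7, 4.7]
finger_gap: -0.0002
```

jog_arm(deltas=[[0,0,0.8,0,0],[0,3,0.8,0,0],[0,6,0.6,0,0],[0,9,0.6,0,0],[0,10,0.6,0,0]])

```text
clock: 3.85
tcp_pos: [0.5722, 0.1225, 0.0624]
orientation: [0.002, -0.688, 0.725, -0.0]
force: [0.7, 0.3, 8.9]
finger_gap: 0.0003
```

jog_arm(deltas=[[0,0,-10,0,0],[0,0,-25,0,0],[24,-10,-25,0,0],[24,-10,-25,0,0]])

```text
clock: 4.25
tcp_pos: [0.5807, 0.0966, 0.0877]
orientation: [0.002, -0.688, 0.726, -0.0]
force: [-0.2, 0.1, -1.0]
finger_gap: -0.0003
```

```bash
python3 -c "
from h import *
go([43,12,63])
p,d=cams.camera('scene');c=p[165:250,265:355];cv2.imwrite('pics/s2.png',cv2.resize(c,None,fx=6,fy=6,interpolation=2))"
```

```text
delta [-1.3  1.2 24.7] turn 0.2 clock 4.25 force [-0.2  0.1 -1. ] tool x,y in world [-0.054 -0.999] [-0.999  0.054] zaxis [ 0.003  0.002 -1.   ]
```

View pics/s2.png

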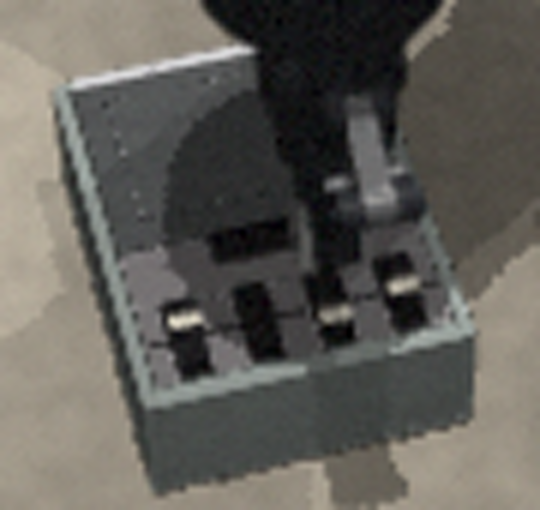

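Wheel 1's bar moved from row 214.5 to about row 212, and its code position is about 209.7. It looks possibly poised half-way, so I'll measure it.

```bash
cat >> h.py <<'E'
def meas(n,p,q,thr=120):
    # per wheel: white-bar centroid inside the wheel's strip -> clicks short
    g=p.astype(int).min(2)
    for k in(1,2,3,4):
        T=proj(n,s2w(q,[mark(k,w) for w in np.arange(-1,2.01,.02)]))
        Y=.036-.024*(k-1)
        strip=proj(n,s2w(q,[np.array(mark(k,w))+[0,dy,0] for w in(-1,-.5,0,.5,1,1.5,1.9) for dy in(-.0055,.0055)]))
        m=np.zeros(g.shape,np.uint8);cv2.fillConvexPoly(m,cv2.convexHull(np.round(strip).astype(int)),1)
        y,x=np.nonzero((m>0)&(g>thr))
        if len(x)<4: print(n,k,"hidden",len(x));continue
        w=g[y,x]-thr+20;c=np.array([(x*w).sum(),(y*w).sum()])/w.sum()
        e=np.linalg.norm(T-c,axis=1);print(n,k,"px",len(x),c.round(1),"short",round(-1+.02*e.argmin(),2),"off",e.min().round(1))
E
python3 - <<'E'
from h import *
qs=np.array([0.53865791,0.08884446,-0.05419854]);qt=np.array([0.53404596,0.08772489,-0.05956561])
np.save("qs.npy",qs);np.save("qt.npy",qt)
for f in("scene0",):meas("scene",cv2.imread(f"pics/{f}.png"),qs)
meas("top",cv2.imread("pics/top0.png"),qt,105)
p,d=cams.camera("scene");cv2.imwrite("pics/scene2.png",p);meas("scene",p,qs)
E
```

```text
scene 1 px 17 [332.5 214. ] short 0.98 off 0.4
scene 2 px 20 [321.2 217.1] short 1.08 off 0.1
scene 3 hidden 3
scene 4 px 14 [295.7 217.9] short -0.02 off 0.2
top 1 px 4 [317.6 182. ] short 1.08 off 0.2
top 2 px 7 [328.2 183.7] short 0.74 off 1.0
top 3 hidden 0
top 4 px 11 [352.2 187.9] short 0.04 off 0.1
scene 1 px 7 [331.3 212.2] short 0.54 off 1.1
scene 2 hidden 3
scene 3 hidden 0
scene 4 px 12 [295.5 217.9] short -0.02 off 0.4
```

```bash
python3 - <<'E'
from h import *
qs=np.load("qs.npy");p,d=cams.camera("scene")
for t in(80,95,110):meas("scene",p,qs,t)
g=p.min(2)
print(g[205:222,326:340])
print(g[213:228,290:303])
E
```

```text
scene 1 px 14 [332. 212.] short 0.54 off 0.4
scene 2 px 20 [321.6 217.1] short 1.08 off 0.5
scene 3 hidden 0
scene 4 px 28 [296.8 219.2] short 0.36 off 0.4
scene 1 px 12 [331.8 212. ] short 0.52 off 0.6
scene 2 px 11 [320.8 216.9] short 1.0 off 0.3
scene 3 hidden 0
scene 4 px 25 [296.7 219.1] short 0.32 off 0.4
scene 1 px 9 [331.7 212.1] short 0.54 off 0.7
scene 2 px 5 [320.8 216.8] short 1.0 off 0.3
scene 3 hidden 0
scene 4 px 19 [296.2 218.5] short 0.18 off 0.1
[[ 78  67  68  66  69  80  85  82  84  66  91  98  84  75]
 [ 72  66  63  64  77  75  75  90  84  83  88 101  99  72]
 [ 68  63  47  47  44  26  21  71  79  84  79 100 105  85]
 [ 59  27  16  24  16  14  14  49  78  82  93  90  97 109]
 [ 76  24  18  19   9   6  20  30  75  83  81  57  99  97]
 [ 82  41  17  18  22  38  45  57  76  78  82  69  95 101]
 [ 86  59  19  38  70  99 102 132 121  81  79  69  87  99]
 [ 84  82  27  78 152 159 153 148 120  54  52  54  74  98]
 [ 77  65  38  58 140 147 104  79  63  78  84  84  89  91]
 [ 35  53  54   3  50  26  21  23  25  43  80  81  83  87]
 [ 84  81  70  18  18  19  13  16  12  47 
[... 497 characters left out ...]
49  33  21  26  57  63  70  68  66  65]
 [110  69  22  23  18  51  57  71  80  75  67  64  65]
 [112 113  39  86  91 128 129 160 125 113  70  67  68]
 [112 120  45 179 194 193 187 186 150 120  72  64  64]
 [113 114  55 106 158 123 105  51  44 100  71  44  37]
 [114 113  77  39  33  31  37  32  21  53  54  75  60]
 [107 105 100  36  23  19  24  22  35  90 111 114 112]
 [ 62  56  63  28  26  26  29  22  25  61 107 113 113]
 [114 113 114  81  34  26  33  29  32  45 112 117 113]
 [111 114 111 139  53  18  22  28  35  26 113 116 112]
 [115 115 114 112  42  37  30  22  15  14 100 114 113]
 [114 117 114 113  76  30   9  20   9  17  56 109 111]
 [ 86 110 115 116 118  46  21  34  56  64  72 108 111]]
```

Wheel 1 is poised about half a click short, with four dark rows above its bar against two on wheel 4. I'll give it a further draw of about 7 mm, pressed a bit firmer.

jog_arm(deltas=[[-25,2,0,0,0],[-25,2,18,0,0],[-25,2,24,0,0],[-25,2,25.5,0,0],[-25,2,25.5,0,0]])

```text
clock: 4.9
tcp_pos: [0.5807, 0.1236, 0.0625]
orientation: [0.002, -0.688, 0.725, -0.001]
force: [2.5, 0.4, 2.7]
finger_gap: 0.0001
```

jog_arm(deltas=[[0,0,0.6,0,0],[0,2,0.8,0,0],[0,4,1,0,0],[0,6,1.2,0,0],[0,7,1.2,0,0],[0,7,1.2,0,0]])

```text
clock: 5.5
tcp_pos: [0.5733, 0.124, 0.0618]
orientation: [0.002, -0.688, 0.725, -0.001]
force: [-2.3, 0.7, 7.0]
finger_gap: 0.0004
```

jog_arm(deltas=[[0,0,-10,0,0],[0,0,-30,0,0],[24,-7,-30,0,0],[24,-7,-30,0,0]])

```text
clock: 5.9
tcp_pos: [0.5787, 0.0981, 0.0924]
orientation: [0.002, -0.688, 0.726, -0.0]
force: [0.3, -0.5, -0.8]
finger_gap: -0.0001
```

```bash
python3 - <<'E'
from h import *
qs=np.load("qs.npy");p,d=cams.camera("scene")
meas("scene",p,qs,95)
go([43,12,63])
E
```

```text
scene 1 px 9 [330.9 210. ] short 0.02 off 0.8
scene 2 px 10 [320.9 216.8] short 1.0 off 0.2
scene 3 hidden 0
scene 4 px 26 [296.7 218.9] short 0.3 off 0.4
delta [ 0.7 -1.  29. ] turn 0.2 clock 5.95 force [ 0.3 -0.1 -0.4] tool x,y in world [-0.054 -0.999] [-0.999  0.054] zaxis [ 0.004  0.003 -1.   ]
```

Wheel 1 is on code. Now wheel 2.

jog_arm(deltas=[[1,-3,20,0,0],[1,-3,28,0,0],[1,-3,31,0,0],[1,-3,31,0,0]])

```text
clock: 6.35
tcp_pos: [0.5818, 0.0973, 0.0614]
orientation: [0.002, -0.688, 0.726, -0.001]
force: [-0.5, -2.8, 4.7]
finger_gap: -0.0
```

jog_arm(deltas=[[0,0,0.9,0,0],[0,3,0.8,0,0],[0,6,0.6,0,0],[0,9,0.8,0,0],[0,12,1,0,0],[0,12,1,0,0]])

```text
clock: 6.95
tcp_pos: [0.57, 0.0982, 0.0616]
orientation: [0.002, -0.688, 0.725, -0.001]
force: [-0.8, -1.2, 8.4]
finger_gap: -0.0
```

jog_arm(deltas=[[0,0,-10,0,0],[0,0,-30,0,0],[24,-12,-30,0,0],[24,-12,-30,0,0]])

```text
clock: 7.35
tcp_pos: [0.5813, 0.0726, 0.0927]
orientation: [0.002, -0.688, 0.726, -0.001]
force: [-0.6, 0.6, -0.5]
finger_gap: 0.0002
```

```bash
python3 - <<'E'
from h import *
qs=np.load("qs.npy");p,d=cams.camera("scene")
meas("scene",p,qs,95)
go([45,-12,61])
E
```

```text
scene 1 px 26 [332.5 210.6] short 0.26 off 0.6
scene 2 px 8 [319.4 212.6] short 0.02 off 0.5
scene 3 hidden 0
scene 4 px 7 [295.1 218. ] short -0.04 off 0.8
delta [-0.8  0.7 31.2] turn 0.2 clock 7.4 force [-1.1 -0.2  0.6] tool x,y in world [-0.054 -0.999] [-0.999  0.054] zaxis [ 0.005  0.001 -1.   ]
```

Wheel 2 is on code. Next, wheel 3's first click.

jog_arm(deltas=[[-1,0,20,0,0],[-1,0,28,0,0],[-1,0,31,0,0],[-1,0,31,0,0]])

```text
clock: 7.8
tcp_pos: [0.5811, 0.0742, 0.0615]
orientation: [0.002, -0.688, 0.726, -0.001]
force: [-0.4, -1.2, 3.4]
finger_gap: -0.0
```

jog_arm(deltas=[[0,0,0.9,0,0],[0,3,0.8,0,0],[0,6,0.6,0,0],[0,9,0.8,0,0],[0,12,1,0,0],[0,12,1,0,0]])

```text
clock: 8.4
tcp_pos: [0.5694, 0.0752, 0.0617]
orientation: [0.002, -0.688, 0.725, -0.002]
force: [-3.3, -0.6, 10.4]
finger_gap: 0.0002
```

jog_arm(deltas=[[0,0,-10,0,0],[0,0,-30,0,0],[0,-12,-30,0,0],[0,-12,-30,0,0]])

```text
clock: 8.8
tcp_pos: [0.5827, 0.075, 0.0927]
orientation: [0.003, -0.688, 0.725, -0.002]
force: [-0.5, -0.3, -0.3]
finger_gap: 0.0002
```

```bash
python3 - <<'E'
from h import *
qs=np.load("qs.npy");p,d=cams.camera("scene")
meas("scene",p,qs,95)
cv2.imwrite('pics/s3.png',cv2.resize(p[165:250,265:355],None,fx=6,fy=6,interpolation=2))
go([45,-12,61])
E
```

```text
scene 1 px 26 [332.8 210.7] short 0.3 off 0.8
scene 2 px 8 [319.4 212.6] short 0.02 off 0.5
scene 3 px 5 [309.2 223.8] short 1.92 off 0.7
scene 4 px 7 [295.1 218. ] short -0.04 off 0.9
delta [ 0.9  1.5 30.9] turn 0.2 clock 8.85 force [-0.1 -0.5  0.1] tool x,y in world [-0.052 -0.999] [-0.999  0.052] zaxis [ 0.006  0.001 -1.   ]
```

View pics/s3.png

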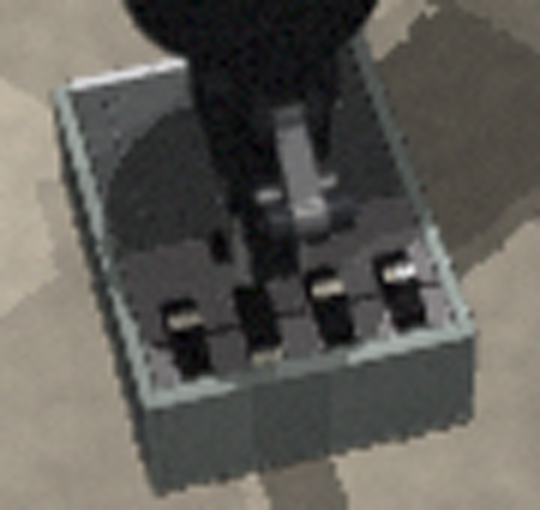

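Bars 1, 2 and 4 sit on the line (crop (400,271), (327,287), (184,321)). Wheel 3's bar has just emerged at (265,356), so it is two clicks short.

jog_arm(deltas=[[1,1,20,0,0],[1,1,28,0,0],[1,1,31,0,0],[1,1,31,0,0]])

```text
clock: 9.25
tcp_pos: [0.5813, 0.0734, 0.0611]
orientation: [0.002, -0.689, 0.725, -0.002]
force: [0.3, -2.7, 5.6]
finger_gap: -0.0002
```

jog_arm(deltas=[[0,0,0.9,0,0],[0,3,0.8,0,0],[0,6,0.6,0,0],[0,9,0.8,0,0],[0,12,1,0,0],[0,12,1,0,0]])

```text
clock: 9.85
tcp_pos: [0.5695, 0.074, 0.0616]
orientation: [0.003, -0.689, 0.725, -0.003]
force: [-5.0, 0.8, 15.1]
finger_gap: -0.0003
```

jog_arm(deltas=[[0,0,-10,0,0],[0,0,-30,0,0],[0,-12,-30,0,0],[0,-12,-30,0,0]])

```text
clock: 10.25
tcp_pos: [0.5828, 0.0737, 0.0922]
orientation: [0.003, -0.689, 0.725, -0.003]
force: [-0.2, 0.4, -1.1]
finger_gap: -0.0003
```

```bash
python3 - <<'E'
from h import *
qs=np.load("qs.npy");p,d=cams.camera("scene")
meas("scene",p,qs,95)
go([45,-12,61])
E
```

```text
scene 1 px 26 [332.8 210.7] short 0.3 off 0.8
scene 2 px 8 [319.4 212.6] short 0.02 off 0.5
scene 3 px 8 [309.  219.5] short 0.98 off 0.1
scene 4 px 6 [294.8 218.1] short -0.02 off 1.1
delta [-0.4  1.7 30.4] turn 0.3 clock 10.3 force [ 0.1 -0.3 -0.4] tool x,y in world [-0.052 -0.999] [-0.999  0.052] zaxis [ 0.007 -0.    -1.   ]
```

jog_arm(deltas=[[0,2,20,0,0],[0,2,28,0,0],[0,2,30.6,0,0],[0,2,30.6,0,0]])

```text
clock: 10.7
tcp_pos: [0.5805, 0.073, 0.0611]
orientation: [0.002, -0.689, 0.725, -0.003]
force: [0.2, -2.4, 6.0]
finger_gap: 0.0003
```

jog_arm(deltas=[[0,0,0.8,0,0],[0,3,0.7,0,0],[0,6,0.4,0,0],[0,9,0.6,0,0],[0,11.5,0.8,0,0],[0,11.5,0.8,0,0]])

```text
clock: 11.3
tcp_pos: [0.5695, 0.0735, 0.0617]
orientation: [0.003, -0.689, 0.725, -0.004]
force: [-5.5, 0.7, 15.6]
finger_gap: 0.0
```

jog_arm(deltas=[[0,0,-10,0,0],[0,0,-40,0,0],[0,50,-70,0,0],[0,80,-70,0,0]])

```text
clock: 11.7
tcp_pos: [0.4894, 0.078, 0.1332]
orientation: [0.004, -0.689, 0.725, -0.004]
force: [0.0, 0.6, 0.7]
finger_gap: -0.0001
```

```bash
python3 - <<'E'
from h import *
qs=np.load("qs.npy");p,d=cams.camera("scene")
meas("scene",p,qs,95)
cv2.imwrite('pics/s4.png',cv2.resize(p[165:250,265:355],None,fx=6,fy=6,interpolation=2))
go([-10,0,70])
E
```

```text
scene 1 px 27 [332.2 210.5] short 0.24 off 0.2
scene 2 px 29 [320.9 213.5] short 0.34 off 0.7
scene 3 px 28 [309.  216.2] short 0.32 off 0.7
scene 4 px 30 [296.8 218.8] short 0.28 off 0.6
delta [-14.5 -41.6  62.6] turn 0.3 clock 11.75 force [-8.9 -1.6 -3.6] tool x,y in world [-0.052 -0.999] [-0.999  0.052] zaxis [ 0.008 -0.001 -1.   ]
```

View pics/s4.png

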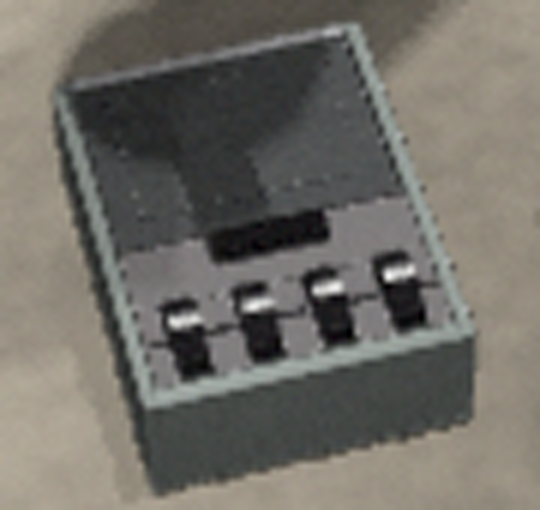

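All four bars are on the index lines and the safe has not moved. Next I'll bring the tip down over the door short of the slide, then push +x in small force-checked steps.

jog_arm(deltas=[[-14,-27,30,0,0],[-14,-27,60,0,0],[-14,-27,72,0,0],[-14,-27,77.5,0,0],[-14,-27,77.5,0,0]])

```text
clock: 12.25
tcp_pos: [0.5111, 0.0889, 0.0547]
orientation: [0.002, -0.688, 0.725, -0.003]
force: [-0.6, 0.3, -0.2]
finger_gap: 0.0002
```

```bash
python3 -c "
from h import *
go([-14,0,54.5])"
```

```text
delta [ -0.9 -10.8   0.3] turn 0.3 clock 12.25 force [-0.6  0.3 -0.2] tool x,y in world [-0.052 -0.999] [-0.999  0.052] zaxis [ 0.006 -0.002 -1.   ]
```

jog_arm(deltas=[[0,-4,0,0,0],[0,-8,0,0,0],[0,-11,0,0,0],[0,-11,0,0,0]])

```text
clock: 12.65
tcp_pos: [0.523, 0.0885, 0.0553]
orientation: [0.002, -0.688, 0.725, -0.003]
force: [-0.1, -0.3, -0.3]
finger_gap: 0.0002
```

jog_arm(deltas=[[0,-2,0,0,0],[0,-4,0,0,0],[0,-4,0,0,0]])

```text
clock: 12.95
tcp_pos: [0.5272, 0.0883, 0.0554]
orientation: [0.002, -0.688, 0.725, -0.003]
force: [0.0, 0.5, -0.4]
finger_gap: 0.0001
```

jog_arm(deltas=[[0,-2,0,0,0],[0,-4,0,0,0],[0,-4,0,0,0]])

```text
clock: 13.25
tcp_pos: [0.5315, 0.0881, 0.0554]
orientation: [0.002, -0.688, 0.725, -0.003]
force: [-0.5, 0.3, 0.3]
finger_gap: -0.0003
```

jog_arm(deltas=[[0,-2,0.5,0,0],[0,-3,0.5,0,0],[0,-3,0.5,0,0]])

```text
clock: 13.55
tcp_pos: [0.5343, 0.0878, 0.0547]
orientation: [0.002, -0.688, 0.725, -0.003]
force: [-0.6, -0.3, 0.3]
finger_gap: 0.0
```

jog_arm(deltas=[[0,-2,0,0,0],[0,-3,0,0,0],[0,-3,0,0,0]])

```text
clock: 13.85
tcp_pos: [0.5376, 0.0876, 0.0547]
orientation: [0.002, -0.688, 0.725, -0.003]
force: [-0.8, -0.5, -0.9]
finger_gap: -0.0001
```

jog_arm(deltas=[[0,-2,0,0,0],[0,-3,0,0,0],[0,-3,0,0,0]])

```text
clock: 14.15
tcp_pos: [0.5401, 0.0874, 0.0547]
orientation: [0.002, -0.688, 0.726, -0.003]
force: [-4.6, 1.7, 1.3]
finger_gap: 0.0003
```

jog_arm(deltas=[[0,-1,0,0,0],[0,-2,0,0,0],[0,-2,0,0,0]])

```text
clock: 14.45
tcp_pos: [0.5403, 0.0871, 0.0543]
orientation: [0.001, -0.688, 0.726, -0.002]
force: [-9.9, 3.8, 5.5]
finger_gap: 0.0001
```

jog_arm(deltas=[[0,-1,0,0,0],[0,-2,0,0,0],[0,-2,0,0,0]])

```text
clock: 14.75
tcp_pos: [0.5403, 0.087, 0.054]
orientation: [-0.001, -0.688, 0.726, -0.001]
force: [-10.6, 5.3, 6.1]
finger_gap: -0.0002
```

The slide stopped under about 10 N, so I'll back off and look.

jog_arm(deltas=[[0,5,0,0,0],[0,8,-20,0,0],[0,60,-70,0,0],[0,75,-75,0,0]])

```text
clock: 15.15
tcp_pos: [0.467, 0.0919, 0.1312]
orientation: [0.001, -0.688, 0.726, -0.002]
force: [-0.5, 0.1, -0.1]
finger_gap: -0.0003
```

```bash
python3 - <<'E'
from h import *
p,d=cams.camera("scene");cv2.imwrite("pics/scene5.png",p)
a=cv2.resize(p[165:250,265:355],None,fx=6,fy=6,interpolation=2)
t,d=cams.camera("top");cv2.imwrite("pics/top5.png",t)
b=cv2.resize(t[170:212,300:370],None,fx=6,fy=6,interpolation=2)[:, :260*2]
go([0,0,54.5])
p4=cv2.imread("pics/s4.png")
cv2.imwrite("pics/s5.png",a)
g=p.min(2);h=p4
q=np.load("qs.npy")
L=[proj("scene",s2w(q,np.array([x,y,58])/1e3))[0].round(1) for x in(2,12) for y in(20,-20)];print(L)
E
```

```text
delta [ -0.4 -70.8  78.1] turn 0.2 clock 15.25 force [ 0.7 -0.3  0.5] tool x,y in world [-0.053 -0.999] [-0.999  0.053] zaxis [ 0.005  0.001 -1.   ]
[array([318.9, 198.9]), array([299.5, 203.2]), array([320.2, 202.6]), array([300.7, 207. ])]
```

View pics/s5.png

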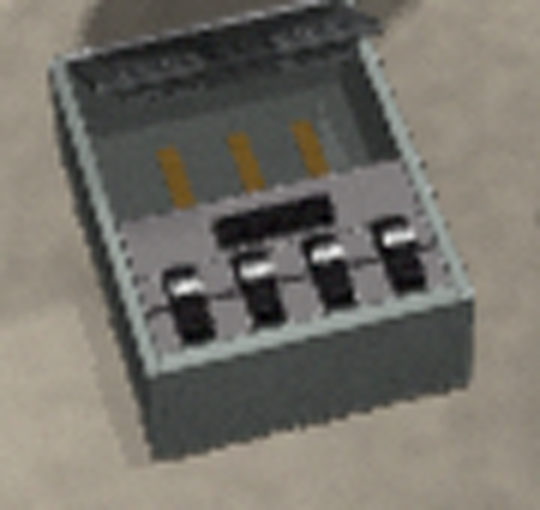

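The door is open and the slide is across, but the safe has shifted a few pixels towards the robot, since the retreating tip must have caught the rising door. I'll move clear straight up, then measure the shift.

jog_arm(deltas=[[0,0,-50,0,0],[0,0,-100,0,0],[100,0,-120,0,0],[150,0,-120,0,0],[200,0,-120,0,0],[250,0,-120,0,0],[250,0,-120,0,0]])

```text
clock: 15.95
tcp_pos: [0.4514, -0.1583, 0.2524]
orientation: [0.003, -0.688, 0.725, -0.002]
force: [1.0, 0.6, -0.6]
finger_gap: 0.0003
```

```bash
python3 - <<'E'
from h import *
P={n:cams.camera(n) for n in("scene","top")}
for n in P: cv2.imwrite(f"pics/{n}6.png",P[n][0])
s=P["scene"][0];t=P["top"][0]
f=lambda x,k:cv2.resize(x,None,fx=k,fy=k,interpolation=2)
cv2.imwrite("pics/s6.png",np.hstack([f(s[150:235,265:355],4.4),f(t[170:255,295:375],4.4)]))
# shift of bars
def cen(n,p,thr):
    q=np.load("q"+n[0]+".npy");box=proj(n,s2w(q,np.array([(15,44,62),(15,-44,62),(50,44,62),(50,-44,62)])/1e3))
    return box
# bar shift via template matching of the wheel patch
for n,f0,sl in(("scene","scene5",None),):pass
a=cv2.imread("pics/s4.png");b=f(s[150:250,265:355],6)
r=cv2.matchTemplate(b,a[255:440,120:470],cv2.TM_CCOEFF_NORMED);m=cv2.minMaxLoc(r);print("scene shift px",(np.array(m[3])-[120,255+90])/6,m[1])
t0=cv2.imread("pics/top0.png");a=f(t0[176:250,297:372],6);b=f(t[165:270,285:385],6)
r=cv2.matchTemplate(b,a[60:100+60,20:420],cv2.TM_CCOEFF_NORMED);m=cv2.minMaxLoc(r);print("top shift px",(np.array(m[3])-[20+72,60+66])/6,m[1])
print(manip.get_obs()["clock"],manip.get_obs()["tcp_pos"])
E
```

```text
scene shift px [ 0.         -5.83333333] 0.884170651435852
top shift px [-1.83333333  7.83333333] 0.3279477059841156
16.05 [ 0.45076508 -0.16133068  0.25184493]
```

View pics/s6.png

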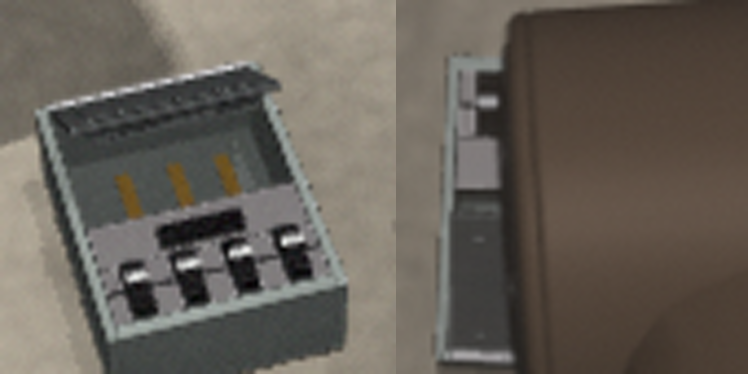

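The door stands open, all four bars are still on the line and the slide is across. The safe slid about 14 mm towards the robot and touches nothing. Pushing it back would be another shove, so I'll leave it. Last come a bystander check and hand-in.

```bash
python3 - <<'E'
from h import *
a=cv2.imread("pics/scene0.png");b,_=cams.camera("scene")
for n,(x,y,w,h) in dict(padlock=(355,182,40,40),tape=(220,200,36,48),screwdriver=(285,258,112,24),bulb=(410,155,50,64)).items():
    r=cv2.matchTemplate(b[y-12:y+h+12,x-12:x+w+12],a[y:y+h,x:x+w],cv2.TM_CCOEFF_NORMED);m=cv2.minMaxLoc(r);print(n,"shift px",np.array(m[3])-12,round(m[1],2))
o=manip.get_obs();print(o["clock"],o["force"].round(1),order.finish_job())
E
```

```text
padlock shift px [0 0] 1.0
tape shift px [0 0] 0.99
screwdriver shift px [0 0] 1.0
bulb shift px [0 0] 1.0
the job is handed in; nothing more can be done
16.1 [0.3 0.4 0.7] None
```

The safe is open and the job is handed in at 16.1 s, but I dragged the safe about 14 mm towards the robot, which you asked me not to do.

- **Wheels:** wheel 1 needed one click. The first flick left it half-way, so I gave it a second, shorter one. Wheel 2 needed one click, wheel 3 needed three, and wheel 4 was already on code. Before I pushed the slide, the picture showed all four white zeros on the index lines, and the last pictures show them still there.
- **Slide and door:** pushing the slide towards the wheels with about 10 N sprang the door open. In the last picture it is open and the arm is well clear. By that picture the slide moved only about 5 mm, so I can't say it reached its full 8 mm.
- **Bystanders:** the padlock, tape measure, screwdriver and bulb box show no shift between the first and last scene pictures.
- **The drag:** it most likely happened when I drew the fingertip back and it caught the opening door. The safe lies flat and touches nothing. I left it there because pushing it back would have meant a second shove. The 14 mm is a rough figure from the scene view and one safe corner in the top view, because the arm hid most of the safe there and a full match failed.

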